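Change over the tilt-out bins on the microscope bench

TASK

Get the bin stand ready for the next practical: the narrow tilt-out bin that was left tipped forward must be pushed back until it clicks fully home, and the wide bin must be tipped forward on its bottom pivot until it rests against its stop. Leave the other narrow bin shut.

Things in the scene. Friction and masses are not known exactly. Their poses are not given: they have to be found in the camera images.
- wide_rim (a point): Wide grey tilt-out bin (110 mm wide), shut at the start. Point: middle of the top edge of its front wall, moving with the bin; -x out of its front, y along that edge, z up the wall: vertical when home, leaning forward by the tilt. Level pivot along y, 110 mm below and 20 mm behind this point in these axes, 42 mm above the table. Tips out to a stop at 0.45 rad and stays there by itself.
- left_open_rim (a point): Narrow bin (70 mm wide) left tipped forward on its stop (0.45 rad). Point, axes, pivot as for the wide bin. All bins: an over-centre catch snaps the bin home with a click once its tilt is below 0.12 rad, on to its stop above 0.3 rad; in between it may stay. Either end is held by 1 to 3 N at the top edge. The edge swings in an arc, rising 20 mm on its way home: follow it up, a level push may bind.
- shut_rim (a point): The other narrow bin, alike but shut; to be left shut. Point, axes, pivot as for the wide bin. All bins: open-topped, 85 mm deep, walls 3 mm, inside 80 mm clear front to back; front wall 115 mm tall, its top 152 mm above the table when home, with a lip 8 mm tall standing 6 mm out of the front; contents fixed, in the lowest 20 mm.
- stand: Fixed grey board 460 x 150 x 12 mm; origin: centre of its underside, on the table; -x to its front, y along the row. On it three white open-topped housings (126 and 86 mm wide, 112 mm above the table), fixed 150 mm apart in any order, all facing its -x. Small things up to 35 mm tall lie on the table before it, 60 mm or more from its front edge.

How it is judged:
By the outcome, as a careful person would: the job done as asked, in the order asked, and still so for the second after the job is handed in, with the robot touching nothing.
It also fails if it takes over 40 s, if anything falls off the work surface, if the arm or the gripper's body presses on something with over 40 N, if the wrist force passes 120 N, or if a joint passes its speed limit or range.

ROBOT

A 6-joint arm with a two-finger parallel gripper is mounted at the origin on the work surface. World frame = base frame: x ahead of the robot, y to its left, z up, the work surface at z = 0. Lengths are in mm, angles in rad, forces in N, time in s.
With the tool pointing down it reaches from about 375 to 750 mm from the base axis. Payload 9 kg.
Tool frame: the origin (TCP) lies on the centre line of the jaws, within the pads' length; the fingertips stand 11 mm ahead of it and the grasp point (between the pads) lies 8 mm behind it; z points along the fingers, y is the direction in which the jaws open and shut (so a half turn about z gives the same grasp; the last joint's range is limited). The gripper opens to 85 mm and grips with 20 to 120 N. Pads are 22 mm wide; open, the fingers measure 114 mm over their backs; the gripper's body (76 mm by 85 mm) begins 54 mm behind the grasp point. The pads swing forward as they close: fully open they stand 13 mm farther back than shut.
Start: joints at [-1.458, 0.104, 0.097, 1.564, 0, 1.353], TCP at [194.89, -567.497, 242.331] pointing down, gripper open.
Joint ranges: [-2.99, 2.99], [-0.84, 1.86], [-1.1, 1.16], [-1.84, 2.11], [-1.51, 1.56], [-3.14, 3.14]. Speed limits (rad/s): [2.22, 2.22, 2.57, 3.14, 3.14, 3.14].

INTERFACE

Orientations are given as a unit quaternion [w, x, y, z].
In Python, from station import arm, imaging gives the robot as it stands.
- The arm moves only by the shell command python3 -m inch 'ROWS' [FORCE]. ROWS is text: rows parted by semicolons, each of 7 numbers parted by spaces: the turn, a rotation vector about the world's x, y, z in degrees, then the shift along the world's x, y, z in mm, then the finger opening in mm, from 0 to 85.4. In form: wx wy wz x y z grip; .... A call has 1 to 12 rows; each row is the pose to reach, as a shift and turn from the pose commanded when the call began; what a row does not reach only later rows make up. A row lasts 1/12 s, in which the tool goes at most 41.7 mm and 7.16 degrees, less where a joint would pass 70% of its speed; a pose out of reach is approached as far as the arm can. A call with a gripper value outside its range is refused whole. The fingers move at their own pace and stop on an object; FORCE is the grip in N (left out, the last holds). Time passes only in rows, so rows that repeat a pose let the fingers close. It gives the time, the measured TCP pose, the force and the opening at its end, in the units of the state.
- arm.get_obs(): the state, without advancing time (a new reading comes with each control period).
- imaging.capture(name): name is "scene" or "top" or "wrist"; returns a dict with "frame" (420x560x3 uint8, red, green, blue), "depth" (420x560 float32, mm along the optical axis (not along the pixel's ray), 0 where there is no reading), "fx", "fy", "cx", "cy" (pixels), "world_to_cam" (4x4, takes a point from world to camera coordinates); the wrist camera has in their place "tool_from_camera" (4x4, takes a point from camera to tool coordinates, whose origin is the TCP and whose axes are the flange's). Camera axes: x right, y down, z forward; pixel columns grow to the right and rows downward; lengths in mm; the calibration is good to about 2 mm. The wrist camera is an equidistant fisheye: a pixel r from the principal point sees the ray r / f radians off the axis. A picture is of the moment at which its call begins: read the wrist's pose just before it.
- arm.close_job(): hands the job in, once; it reports no verdict.
The state is a dict: "t": time; "joints": joint angles; "qd": joint speeds; "joint_efforts": joint torques, N m; "position": TCP position; "ee_rot": TCP orientation; "wrist_force": force on the tool from outside, world axes, zero at the start; "torque": the same for the moment, N m; "opening": finger opening in mm.
Only numpy, scipy, OpenCV 4.12 (cv2) and the standard library are available. Lean on these libraries where they do the work, as an engineer would, in place of code of your own. Each camera call takes 0.05 s, during which the arm holds its last target.

## Working session

There is one attempt and no reset: what is moved stays moved. The work goes in short steps, Python scripts to look and compute and a shell command to move; the robot and the scene stay as the last step left them, time stands still between calls to the robot, and variables do not carry over. Pictures are saved under pics/ and viewed, and the job is handed in when it is done.

```bash
ls; mkdir -p pics; python3 - <<'E'
from station import arm, imaging
import cv2,numpy as np
print(arm.get_obs())
for n in ("scene","top","wrist"):
    c=imaging.capture(n); cv2.imwrite(f"pics/{n}0.png",c["frame"][:,:,::-1]); np.savez(f"{n}0.npz",**c)
    print(n,c["fx"],c["cx"],c["cy"],c.get("world_to_cam"),c.get("tool_from_camera"))
E
```

```text
pics
{'t': 0.0, 'joints': array([-1.45770566e+00,  1.04672997e-01,  9.64755891e-02,  1.56389725e+00,
        7.44927281e-06,  1.35310924e+00]), 'qd': array([ 0.00099568,  0.00069286, -0.00034809,  0.00085264, -0.00023266,
       -0.00031105]), 'joint_efforts': array([ 2.58424361e-04, -5.56937206e+01,  5.03643715e+01,  1.72000250e-02,
       -2.51789670e-04,  2.84190412e-05]), 'position': array([ 194.84952057, -567.14927436,  241.54119327]), 'ee_rot': array([-6.48082243e-04,  9.86354200e-01,  1.64635873e-01,  3.76542111e-05]), 'wrist_force': array([0.11788032, 0.10025912, 0.51487554]), 'torque': array([ 0.03110487, -0.0082791 ,  0.01912505]), 'opening': 85.5663633267694}
scene 511.94980035778207 283.85945895445025 211.90047837064 [[-1.74869135e-01  9.84591477e-01 -6.40299953e-04  8.21854586e+01]
 [ 6.30713307e-01  1.11518906e-01 -7.67961105e-01 -2.99163016e+02]
 [-7.56056552e-01 -1.34696539e-01 -6.40496161e-01  1.27216829e+03]
 [ 0.00000000e+00  0.00000000e+00  0.00000000e+00  1.00000000e+00]] None
top 500.0465956691102 287.4292340627359 203.1616960533397 [[ 7.77030346e-03 -9.99961351e-01  4.11323822e-03  1.10690457e+01]
 [-9.93305123e-01 -8.19256483e-03 -1.15229399e-01  6.29374905e+02]
 [ 1.15258644e-01 -3.19033320e-03 -9.93330392e-01  7.73148550e+02]
 [ 0.00000000e+00  0.00000000e+00  0.00000000e+00  1.00000000e+00]] None
wrist 325.19226210127806 279.25980661910813 209.01575015417086 None [[ 3.06792953e-04 -9.49879265e-01 -3.12616838e-01  7.89486996e+01]
 [ 9.99999931e-01  3.57361591e-04 -1.04464731e-04 -5.44528163e-02]
 [ 2.10946132e-04 -3.12616785e-01  9.49879309e-01 -1.31022848e+02]
 [ 0.00000000e+00  0.00000000e+00  0.00000000e+00  1.00000000e+00]]
```

View pics/scene0.png

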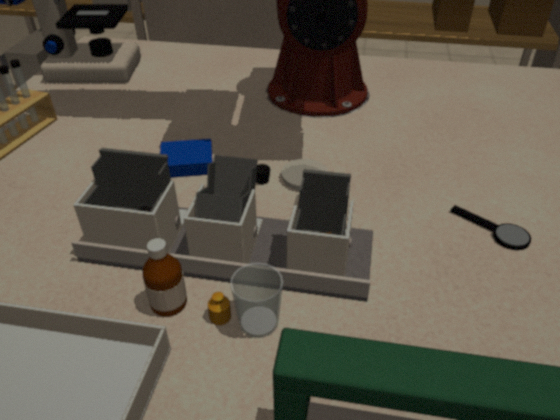

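View pics/top0.png

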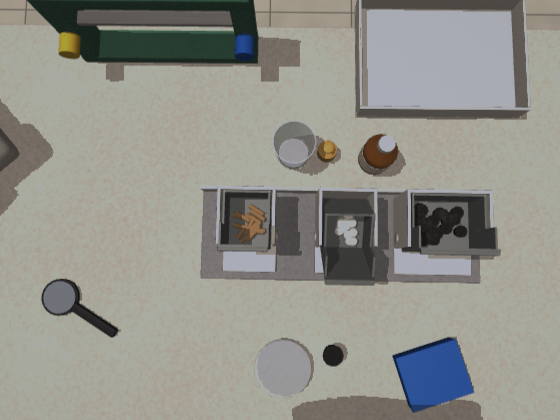

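View pics/wrist0.png

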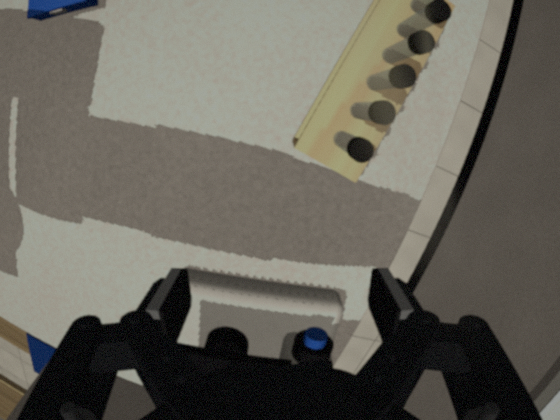

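The top view shows the row: shut narrow bin at left (248,220), tipped narrow bin in the middle (348,245), and wide shut bin at right (450,222). The fronts face down the image (-x, towards the robot). A blue box, a black knob and a white disc lie in front. Next I'll measure from depth.

```bash
cat > h.py <<'E'
import numpy as np
def cloud(f):
    c=np.load(f); d=c["depth"].astype(float); v,u=np.mgrid[:d.shape[0],:d.shape[1]]
    P=np.stack([(u-c["cx"])/c["fx"]*d,(v-c["cy"])/c["fy"]*d,d],-1)
    W=c["world_to_cam"]; return (P-W[:3,3])@W[:3,:3], d>0
E
python3 - <<'E'
from h import *
import cv2
P,ok=cloud("top0.npz")
z=P[...,2]
reg=np.zeros(z.shape,bool); reg[180:300,190:510]=True
m=reg&ok&(z>105)
# height map picture
im=np.clip(z/170*255,0,255).astype(np.uint8); im[~ok]=0
big=cv2.resize(cv2.applyColorMap(im,cv2.COLORMAP_JET)[175:295,190:510],(800,300),interpolation=cv2.INTER_NEAREST)
big2=cv2.resize(cv2.imread("pics/top0.png")[175:295,190:510],(800,300),interpolation=cv2.INTER_CUBIC)
cv2.imwrite("pics/hm.png",np.vstack([big,big2]))
n,l,s,c=cv2.connectedComponentsWithStats((reg&ok&(z>128)).astype(np.uint8))
for i in range(1,n):
    if s[i,4]>15:
        q=P[l==i]; print(s[i],"min",q.min(0).round(1),"max",q.max(0).round(1),"med",np.median(q,0).round(1))
# stand top
st=reg&ok&(abs(z-12)<4); q=P[st]; print("stand",q.min(0),q.max(0))
r=cv2.minAreaRect(q[:,:2].astype(np.float32)); print(r)
hs=reg&ok&(abs(z-111)<4); q=P[hs]; print("hous",cv2.minAreaRect(q[:,:2].astype(np.float32)))
for v,u in [(220,250),(240,230),(250,250),(260,350),(275,350),(282,350),(230,345),(240,470),(250,470),(225,430),(370,430),(368,283),(355,333)]: print((u,v),P[v,u].round(1))
E
```

```text
[217 223  52  29 472] min [549.2  43.  128.9] max [588.5 113.1 154.8] med [555.   79.8 151. ]
[416 226  85  30 775] min [ 546.2 -278.1  128. ] max [ 586.5 -166.3  155.2] med [ 552.9 -224.   150.7]
[325 254   3  17  37] min [524.  -39.8 128.5] max [546.5 -36.7 138. ] med [538.  -38.3 133.6]
[372 255   4  16  48] min [ 524.5 -106.9  128.5] max [ 545.6 -103.4  137.5] med [ 535.8 -104.6  131.7]
[325 277  50   9 328] min [ 503.3 -106.   128.1] max [514.3 -37.  134.6] med [508.8 -72.3 131.2]
stand [ 503.63907837 -301.80043053    8.01447472] [651.30207286 158.16123083  15.99957556]
((577.1019897460938, -72.062255859375), (460.11138916015625, 144.36196899414062), 89.46228790283203)
hous ((581.0849609375, -82.4095458984375), (406.885498046875, 126.24373626708984), 89.45112609863281)
(250, 220) [600.6  75.5  46.5]
(230, 240) [568.9 107.4  39.8]
(250, 250) [550.8  67.3 152.2]
(350, 260) [538.5 -79.9  73.4]
(350, 275) [517.  -73.9 118.6]
(350, 282) [507.6 -72.3 131. ]
(345, 230) [585.2 -74.4  57. ]
(470, 240) [ 571.6 -274.1   46.6]
(470, 250) [ 553.1 -234.   154. ]
(430, 225) [ 594.2 -208.3   56.5]
(430, 370) [ 368.  -209.7   31.5]
(283, 368) [366.4  21.1  16.5]
(333, 355) [389.4 -57.7  29.1]
```

View pics/hm.png

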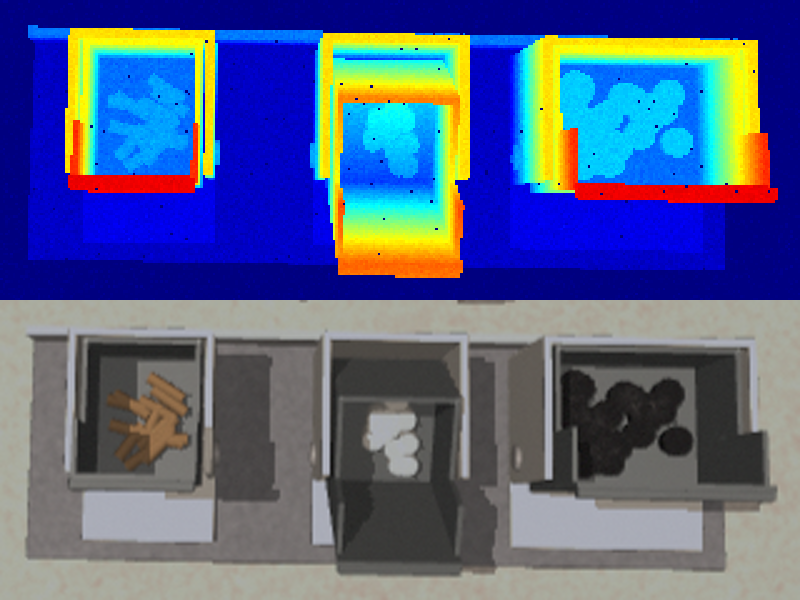

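```bash
python3 -m inch '0 0 -7 40 30 0 0; 0 0 -14 70 60 0 0; 0 0 -19 100 100 0 0; 0 0 -19 120 135 0 0; 0 0 -19 140 170 0 0; 0 0 -19 160 205 0 0; 0 0 -19 180 240 0 0; 0 0 -19 200 275 0 0; 0 0 -19 215 310 0 0; 0 0 -19 230 348 0 0; 0 0 -19 240 386 0 0; 0 0 -19 250 420 0 0' 40
```

```text
t: 1.15
position: [445.1, -145.3, 242.2]
ee_rot: [-0.0, 1.0, -0.0, -0.0]
wrist_force: [0.7, 0.5, 0.1]
opening: 0.0
```

```bash
python3 -m inch '0 0 0 12 36 -10 0; 0 0 0 24 73 -20 0; 0 0 0 24 73 -55 0; 0 0 0 24 73 -90 0; 0 0 0 24 73 -126 0; 0 0 0 24 73 -126 0; 0 0 0 24 73 -126 0'; python3 - <<'E'
from station import arm, imaging
import cv2,numpy as np
o=arm.get_obs(); print(o["position"],o["joints"],o["wrist_force"])
for n in ("scene","wrist"):
    c=imaging.capture(n); cv2.imwrite(f"pics/{n}1.png",c["frame"][:,:,::-1])
E
```

```text
t: 1.73
position: [467.5, -73.8, 115.3]
ee_rot: [-0.001, 1.0, -0.0, -0.002]
wrist_force: [0.6, 0.1, 0.8]
opening: -0.2
[467.50350401 -73.81879839 115.28692034] [-4.33887591e-01 -2.71598334e-01 -4.89824794e-01  1.35633207e+00
 -1.35220666e-04  2.70842347e+00] [0.56930741 0.09864188 0.80874004]
```

View pics/wrist1.png

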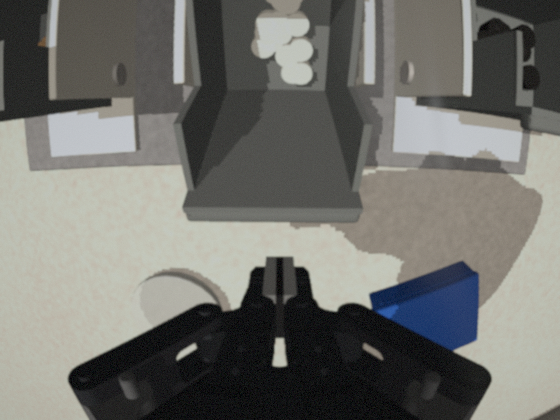

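View pics/scene1.png

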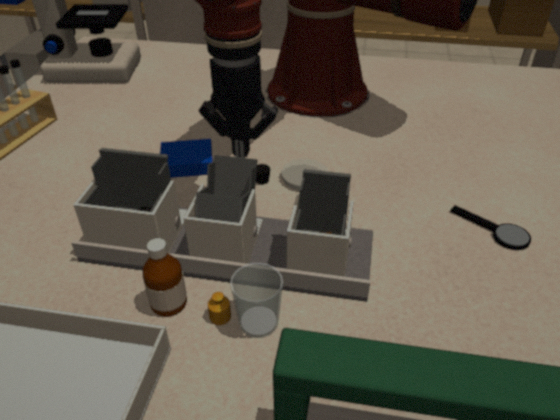

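The wrist view shows the closed fingers (280,280) centred on the tipped bin's lip (row 212, columns 185–360), with nothing in between. Now I'll push along the arc.

```bash
python3 -m inch '0 0 0 12 0 0 0; 0 0 0 22 0 0 0; 0 0 0 27 0 4 0; 0 0 0 32 0 7 0; 0 0 0 38 0 10 0; 0 0 0 43 0 13 0; 0 0 0 48 0 15 0; 0 0 0 53 0 17 0; 0 0 0 58 0 19 0; 0 0 0 62 0 21 0; 0 0 0 65 0 22 0; 0 0 0 65 0 22 0'; python3 - <<'E'
from station import arm, imaging
import cv2,numpy as np
o=arm.get_obs(); print(o["position"],o["joints"],o["wrist_force"])
for n in ("wrist",):
    c=imaging.capture(n); cv2.imwrite(f"pics/{n}2.png",c["frame"][:,:,::-1])
E
```

```text
t: 2.83
position: [534.4, -74.5, 138.5]
ee_rot: [0.0, 1.0, -0.0, 0.0]
wrist_force: [0.3, -0.8, -0.4]
opening: 0.1
[534.44711075 -74.521758   138.49336506] [-3.81078662e-01 -7.44287939e-02 -2.71149729e-01  1.37376194e+00
 -1.10959702e-05  2.76120620e+00] [ 0.26545262 -0.79966789 -0.37805555]
```

View pics/wrist2.png

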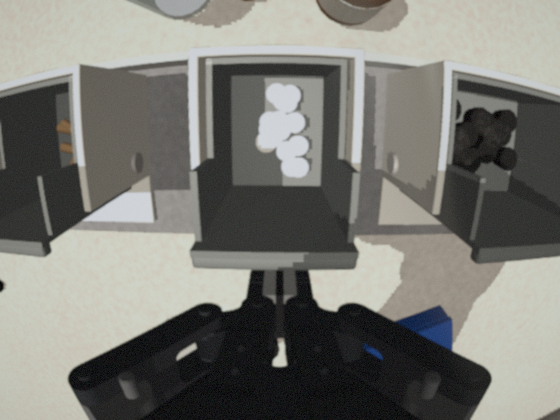

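It has snapped home: the lip (row 257) is level with its neighbours and the finger is free. I'll nudge it to confirm, then back off, rise, and shift over the wide bin.

```bash
python3 -m inch '0 0 0 3 0 0 0; 0 0 0 5 0 0 0; 0 0 0 5 0 0 0'; python3 -m inch '0 0 0 -12 0 0 0; 0 0 0 -25 0 5 0; 0 0 0 -25 0 40 0; 0 0 0 -20 0 75 0; 0 0 0 -5 -35 85 0; 0 0 0 10 -70 85 0; 0 0 0 20 -105 85 0; 0 0 0 30 -140 85 0; 0 0 0 36 -148 85 0; 0 0 0 36 -148 85 0';  python3 - <<'E'
from station import arm, imaging
import cv2,numpy as np
o=arm.get_obs(); print(o["position"],o["joints"],o["wrist_force"])
for n in ("wrist","top"):
    c=imaging.capture(n); cv2.imwrite(f"pics/{n}3.png",c["frame"][:,:,::-1]); np.savez(f"{n}3.npz",**c)
from h import *
P,ok=cloud("top3.npz")
z=P[...,2]; reg=np.zeros(z.shape,bool); reg[180:300,310:395]=True
q=P[reg&ok&(z>145)&(z<158)]; print(len(q),q.min(0) if len(q) else 0,q.max(0) if len(q) else 0)
E
```

```text
t: 3.13
position: [537.6, -74.4, 138.1]
ee_rot: [0.0, 1.0, -0.001, -0.002]
wrist_force: [-8.1, 0.1, 4.7]
opening: -0.1
t: 3.97
position: [575.2, -225.1, 222.3]
ee_rot: [-0.0, 1.0, -0.002, -0.0]
wrist_force: [0.3, 0.4, -0.7]
opening: 0.0
[ 575.18327192 -225.09524697  222.29152266] [-5.84293951e-01  1.55888504e-01  1.16848088e-01  1.53236776e+00
 -2.57096920e-04  2.56108683e+00] [ 0.28524552  0.40238585 -0.6647321 ]
340 [ 547.73302814 -106.28187557  146.45205751] [556.26556493 -36.77913348 155.0205432 ]
```

View pics/wrist3.png

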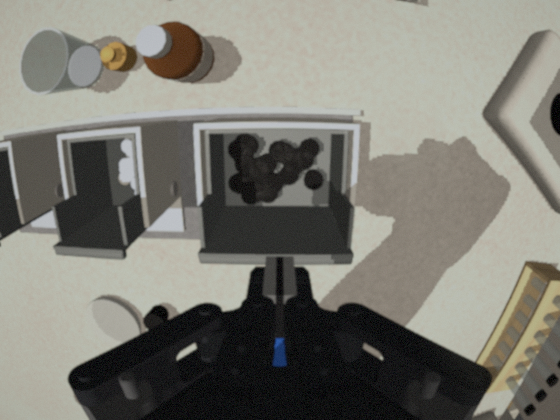

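View pics/top3.png

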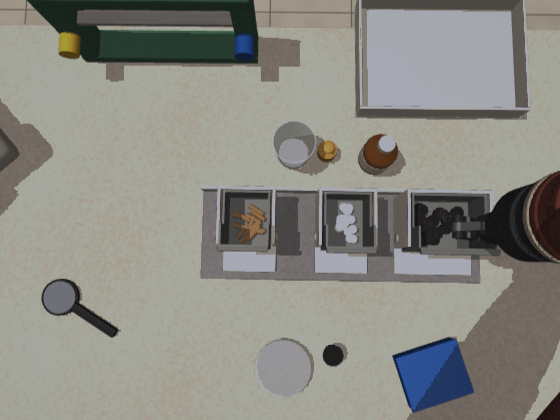

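The middle bin is home: its rim is at x 548–556 and z 152, and it pushed back with 8 N. Now I'll lower the fingers inside the wide bin.

```bash
python3 -m inch '0 0 0 8 2 -20 0; 0 0 0 8 2 -45 0; 0 0 0 8 2 -70 0; 0 0 0 8 2 -88 0; 0 0 0 8 2 -88 0'; python3 -m inch '0 0 0 -8 0 0 0; 0 0 0 -14 0 0 0; 0 0 0 -18 0 0 0; 0 0 0 -22 0 0 0; 0 0 0 -26 0 0 0; 0 0 0 -30 0 0 0; 0 0 0 -34 0 0 0; 0 0 0 -38 0 0 0; 0 0 0 -42 0 0 0; 0 0 0 -46 0 0 0; 0 0 0 -49 0 0 0; 0 0 0 -49 0 0 0'; python3 - <<'E'
from station import arm, imaging
import cv2,numpy as np
o=arm.get_obs(); print(o["position"],o["wrist_force"])
for n in ("wrist",):
    c=imaging.capture(n); cv2.imwrite(f"pics/{n}4.png",c["frame"][:,:,::-1])
E
```

```text
t: 4.48
position: [580.7, -217.6, 131.1]
ee_rot: [-0.002, 1.0, 0.0, -0.003]
wrist_force: [-0.3, 0.8, -0.6]
opening: 0.3
t: 5.48
position: [533.3, -220.5, 135.3]
ee_rot: [0.0, 1.0, -0.001, -0.0]
wrist_force: [-0.8, -0.7, 0.0]
opening: -0.3
[ 533.26971745 -220.52022344  135.31611856] [-0.78985537 -0.65517413  0.03372014]
```

View pics/wrist4.png

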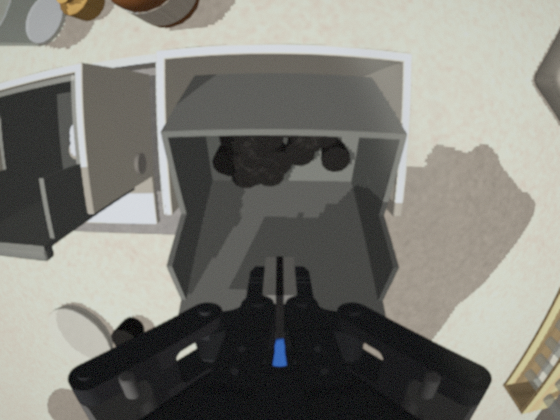

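The wide bin has tipped and the finger carries no load, so it should be on its stop. I'll rise clear and check.

```bash
python3 -m inch '0 0 0 5 0 5 0; 0 0 0 8 0 25 0; 0 0 0 8 0 60 0; 0 0 0 8 0 100 0; 0 0 0 -25 -20 120 0; 0 0 0 -55 -45 130 0; 0 0 0 -85 -70 130 0; 0 0 0 -115 -100 130 0; 0 0 0 -140 -130 130 0; 0 0 0 -160 -165 130 0; 0 0 0 -160 -165 130 0; 0 0 0 -160 -165 130 0';  python3 - <<'E'
from station import arm, imaging
import cv2,numpy as np
o=arm.get_obs(); print(o["position"],o["wrist_force"],o["qd"])
for n in ("scene","top"):
    c=imaging.capture(n); cv2.imwrite(f"pics/{n}5.png",c["frame"][:,:,::-1]); np.savez(f"{n}5.npz",**c)
from h import *
P,ok=cloud("top5.npz")
z=P[...,2]; reg=np.zeros(z.shape,bool); reg[180:300,190:510]=True
n,l,s,c=cv2.connectedComponentsWithStats((reg&ok&(z>127)&(z<160)).astype(np.uint8))
for i in range(1,n):
    if s[i,4]>30:
        q=P[l==i]; print(s[i],"min",q.min(0).round(1),"max",q.max(0).round(1),"med",np.median(q,0).round(1))
E
```

```text
t: 6.53
position: [372.9, -387.2, 265.5]
ee_rot: [0.0, 1.0, -0.002, 0.0]
wrist_force: [0.5, 0.0, 0.4]
opening: -0.2
[ 372.94787096 -387.21834971  265.49693717] [0.45110367 0.03081349 0.3615838 ] [ 0.05693535 -0.0152409  -0.01235201  0.0090761   0.0073463   0.01543664]
[217 223  52  29 469] min [549.2  43.  129.1] max [588.6 113.1 154.7] med [555.   79.7 151. ]
[325 225  52  29 495] min [ 547.7 -106.6  127.7] max [587.6 -36.8 155. ] med [554.5 -74.2 150.8]
[416 255   5  20  55] min [ 519.4 -169.9  127.4] max [ 546.1 -166.2  138.3] med [ 534.9 -167.3  132. ]
[491 256   6  19  63] min [ 520.2 -277.3  127.2] max [ 545.5 -272.6  137.4] med [ 535.7 -274.2  131.5]
[417 279  79   9 566] min [ 501.8 -276.1  127. ] max [ 512.7 -166.5  136.3] med [ 507.3 -220.6  130.8]
```

View pics/top5.png

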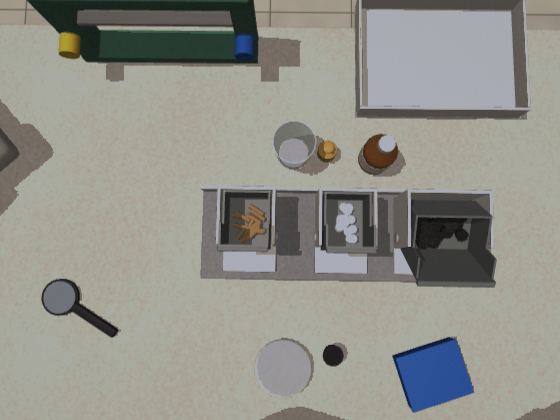

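View pics/scene5.png

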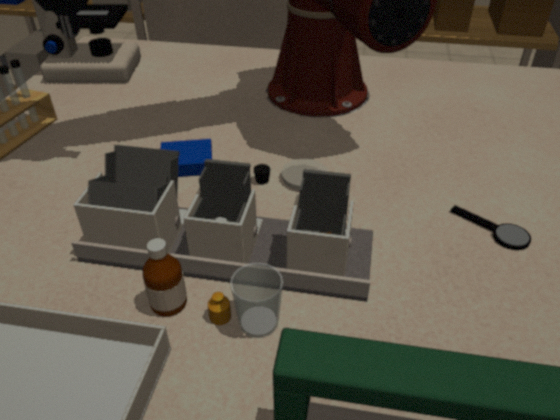

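Both narrow bins are home. The wide bin's rim is at x 507, z 131, the same tilt the other bin had on its stop. The arm is clear.

```bash
python3 -c "
from station import arm
print(arm.close_job())"
```

```text
the job is handed in; nothing more can be done
None
```

The bin stand is ready and the job is handed in, at about 6.6 s on the robot's clock. I closed the tipped narrow bin first, then tipped the wide one.

- **Tipped narrow bin:** I pushed it back along its arc with the closed fingers until it snapped home. A nudge afterwards met 8 N of resistance. In the last depth image its rim reached about z 152 mm, level with the other shut bin.
- **Wide bin:** I pulled it forward from inside. Its rim ended at x 507, z 131 mm, the same tilt the narrow bin had on its stop. It stayed there with the finger unloaded and after the arm left.
- **Other narrow bin:** it was not touched, and its measured position is unchanged.

In the final images nothing else had moved, and the arm was clear with a wrist force near zero. No check failed or disagreed. The report at hand-in gives no verdict.

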